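# Scrub the tumbler, then open the flask whose thread hand is unknown

### The job

Get the desk ready for a hot drink: scrub out the steel tumbler with the long brush standing in it, pulling the brush at least halfway up and pushing it back down to the bottom, twice, without taking it out, then let go and leave it standing in the upright tumbler. Next open the flask: nobody remembers whether its cap has an ordinary or a reverse thread, so try loosening it one way and, if it will not go, the other, then lift the cap off and finish while still holding it, level and still, about 10 cm above where it sat. Leave the mug, the notebooks and the glasses case where they are.

Things in the scene. Friction and masses are not known exactly. Their poses are not given: they have to be found in the camera images.
- flask: Steel flask, 80 mm diameter, held upright and unable to turn in a wooden holder (base 104 mm diameter) fixed to the desk. Origin: centre of the holder's underside, on the desk; z up. The cylinder ends 132 mm above the desk and a shoulder tapers to 44 mm diameter at 155 mm; the neck above it, 35 mm diameter, ends at 195 mm, hidden by the cap.
- cap: Round black ribbed screw cap on the flask, 56 mm outer diameter (59 over the ribs), 36 mm high, 60 g, loose. Origin: centre of its underside, 164 mm above the desk when seated (top at 200 mm); z up along its axis. Its thread is right- or left-handed, changing from run to run and not visible.
- cap_middle (a point): The cap's centre, 18 mm above its origin. Two-lug quick thread: turned the loosening way 1.1 to 1.4 rad from the start the cap is clear (and stays so to 2.1 rad) and lifts straight off; before that it lifts only 2 to 5 mm and is held. Turned the other way it meets a hard stop within 0.4 rad; from that stop to clear is about 1.45 rad. Turning has little drag; the cap does not rise by itself.
- tumbler: Open steel tumbler, 110 mm high, outer diameter 72 mm at the foot to 78 mm at the rim, wall 3 mm, inner floor 5 mm thick, 0.4 kg, standing loose on the desk. Origin: centre of its underside; z up.
- brush: Bottle brush standing head down in the tumbler, 215 mm long, 90 g. Origin: centre of the underside of its head; z up along the handle. White head 54 mm diameter from 0 to 80 mm, steel stem 10 mm diameter to 160 mm, wooden grip 18 mm diameter from 160 to 215 mm. At rest the origin is 5 mm above the desk, on the tumbler's inner floor, and it stands by itself when let go.
- mug: White mug, 80 mm diameter, 90 mm high, origin centre of underside; leave alone.
- notebooks: Stack of notebooks, 105 x 148 x 28 mm, origin centre of underside; leave alone.
- glasses_case: Brown glasses case, 65 x 160 x 38 mm, origin centre of underside; leave alone.

How it is judged:
By the outcome, as a careful person would: the job done as asked, in the order asked, and still so for the second after the job is handed in, while the arm keeps its last pose, push and grip.
It also fails if it takes over 61 s, if anything falls off the work surface, if the arm or the gripper's body presses on something with over 40 N, if the wrist force passes 120 N, or if a joint passes its speed limit or range.

### The arm

A 6-joint arm with a two-finger parallel gripper is mounted at the origin on the work surface. World frame = base frame: x ahead of the robot, y to its left, z up, the work surface at z = 0. Lengths are in m, angles in rad, forces in N, time in s.
With the tool pointing down it reaches from about 0.375 to 0.9 m from the base axis. Payload 3.1 kg.
Tool frame: the origin (TCP) lies at the centre of the arm's flange, where the gripper is bolted on; the fingertips stand robot.tip_extent ahead of it and the grasp point (between the pads) lies 164 mm ahead of it (robot.tip_extent is the distance from the TCP to the fingertips, in m); z points along the fingers, y is the line along which they close (so a half turn about z gives the same grasp; the last joint's range is limited). The gripper opens to 87 mm and grips with 3 to 60 N. Pads are 19 mm wide; open, the fingers measure 117 mm over their backs; the gripper's body (75 mm by 190 mm) begins 51 mm behind the grasp point.
Start: joints at [-1.353, 0.527, 1.433, -0, 1.181, -0.178], TCP at [0.241, -0.577, 0.405] pointing down, gripper open.
Joint ranges: [-3.08, 3.08], [-0.75, 2.2], [0.22, 2.44], [-1.43, 4.57], [0, 2.65], [-2.85, 2.85]. Speed limits (rad/s): [2.79, 2.79, 3.14, 3.14, 3.14, 3.14].

### API

Orientations are given as a unit quaternion [x, y, z, w].
In Python, from rig import get_obs, camera, hand_in, cut_out, robot gives the robot as it stands.
- The arm moves only by the tool step_arm, never from a script. Its argument "rows" is a list of rows, each a list of 6 numbers: the shift along the world's x, y, z in m, then the turn, a rotation vector about the world's x, y, z in degrees. A call has 1 to 12 rows; each row shifts and turns the commanded pose from where the row before left it; what a row does not reach is not made up. A row lasts 1/8 s, in which the tool goes at most 62.5 mm and 10.7 degrees, less where a joint would pass 70% of its speed; a pose out of reach is approached as far as the arm can. A call is refused whole if a number of a shift passes 0.0625 or a number of a turn 10.7, either way. A call with a gripper value outside its range is refused whole. "jaw" is the finger opening in m, from 0 to 0.087, set as the call begins (left out, the last holds). The fingers move at their own pace and stop on an object; "squeeze" is the grip in N (left out, the last holds). Time passes only in rows, so rows that do not move let the fingers close. It gives the time, the measured TCP pose, the force, the opening and the grip force at its end, in the units of the state.
- get_obs(): the state, without advancing time (a new reading comes with each control period).
- camera(name): name is "scene" or "top" or "wrist"; returns a dict with "pixels" (420x560x3 uint8, blue, green, red), "depth" (420x560 float32, m along the optical axis (not along the pixel's ray), 0 where there is no reading), "fov_y" (degrees; the focal length in pixels is half the picture's height over the tangent of half this angle, whatever the lens; pixels are square), "cx", "cy" (the principal point, pixels), "extrinsics" (4x4, takes a point from camera to world coordinates); the wrist camera has in their place "mount" (4x4, takes a point from camera to tool coordinates, whose origin is the TCP and whose axes are the flange's). Camera axes: x right, y up, looking along -z (the intrinsics and any distortion apply to the point x, -y, -z); pixel columns grow to the right and rows downward; lengths in m; the calibration is good to about 2 mm. A picture is of the moment at which its call begins: read the wrist's pose just before it.
- hand_in(): hands the job in; it is judged then, once.
Trained networks look in the newest picture that a camera, given by its name, has taken for a name from the list of things; names that differ only in an ending like _2 or _b are one class to them, and where a whole thing is asked for, a point or a joint stands for the part that bears it (a point fixed in the world has none). Each returns a list of dicts, best first, with "confidence" (0 to 1); they miss things now and then, are a little off and sometimes report something else, mostly with a low value. They report only what shows in the picture. A call takes as long as a camera call.
- cut_out(label, camera): "region" (420x560 bool, what is visible of it) and "extent" ([centre column, centre row, width, height] in pixels, round what is visible of it).
The state is a dict: "time": time; "q": joint angles; "joint_velocities": joint speeds; "joint_torque": joint torques, N m; "position": TCP position; "tool_rot": TCP orientation; "ft_force": force on the tool from outside, world axes, zero at the start; "moment": the same for the moment, N m; "grip_width": finger opening in m; "grip_force": force on a finger pad.
Only numpy, scipy, OpenCV 4.12 (cv2) and the standard library are available. Lean on these libraries where they do the work, as an engineer would, in place of code of your own. Each camera call takes 0.05 s, during which the arm holds its last target. There are 200 camera calls.

## Working session

There is one attempt and no reset: what is moved stays moved. The work goes in short steps, Python scripts to look and compute and a tool call to move; the robot and the scene stay as the last step left them, time stands still between calls to the robot, and variables do not carry over. Pictures are saved under pics/ and viewed, at most 10 in all, crops included, and the job is handed in when it is done.

Besides the shell and the picture viewer there is one more tool, called after ">>>" as a command line: name --pt "numbers of a row" for each row, then --argument value for the rest. step_arm: Moves the arm, as the interface text tells. Its arguments: {"type":"object","properties":{"rows":{"type":"array"},"jaw":{"type":"number"},"squeeze":{"type":"number"}},"required":["rows"]}

```bash
mkdir -p pics
cat > h.py <<'E'
import numpy as np, cv2
from scipy.spatial.transform import Rotation as R
from rig import get_obs, camera, hand_in, cut_out, robot
def look(name):
    o=get_obs(); c=camera(name)
    if 'extrinsics' in c: T=np.array(c['extrinsics'])
    else:
        W=np.eye(4); W[:3,:3]=R.from_quat(o['tool_rot']).as_matrix(); W[:3,3]=o['position']; T=W@np.array(c['mount'])
    c['T']=T; c['f']=210/np.tan(np.radians(c['fov_y'])/2); return c
def cloud(c,m):
    v,u=np.nonzero(m&(c['depth']>0)); d=c['depth'][v,u]
    P=np.c_[(u-c['cx'])/c['f']*d,-(v-c['cy'])/c['f']*d,-d]
    return P@c['T'][:3,:3].T+c['T'][:3,3]
E
python3 - <<'E'
from h import *
print({k:(v if not callable(v) else '') for k,v in vars(robot).items()} if hasattr(robot,'__dict__') else robot)
print(get_obs())
for n in ['scene','top']:
    c=look(n); cv2.imwrite(f'pics/{n}0.png',c['pixels']); print(n,[k for k in c], c['T'].round(3).tolist())
    for l in ['flask','cap','tumbler','brush','mug','notebooks','glasses_case']:
        for r in cut_out(l,n)[:2]:
            P=cloud(c,r['region'])
            if len(P)<5: print(l,'few');continue
            zt=np.percentile(P[:,2],98); Q=P[P[:,2]>zt-.006]
            print(l,round(r['confidence'],2),np.round(r['extent']),'p2',np.percentile(P,2,0).round(3),'p98',np.percentile(P,98,0).round(3),'top',(np.percentile(Q,2,0)/2+np.percentile(Q,98,0)/2).round(3),len(Q))
E
```

```text
{}
{'time': 0.0, 'q': array([-1.35347411e+00,  5.28465632e-01,  1.43391280e+00,  5.14913911e-06,
        1.18139451e+00, -1.78495955e-01]), 'joint_velocities': array([ 3.03249181e-04,  1.96807643e-03,  5.01878446e-05, -1.24362951e-03,
       -3.24368776e-04, -1.40196549e-03]), 'joint_torque': array([-2.01162334e-04, -4.40045035e+01, -1.76589310e+01,  6.32855552e-02,
        5.84521727e-02, -1.53975193e-04]), 'position': array([ 0.24093084, -0.57631801,  0.4037682 ]), 'tool_rot': array([ 9.80479446e-01,  1.96618586e-01, -1.87814090e-05, -1.08998180e-03]), 'ft_force': array([ 0.13978892,  0.41262786, -0.45346134]), 'moment': array([ 0.03482135, -0.04529221,  0.0470222 ]), 'grip_force': 0.0, 'grip_width': 0.08670100556324302}
scene ['pixels', 'depth', 'fov_y', 'cx', 'cy', 'extrinsics', 'T', 'f'] [[0.873, -0.277, 0.403, 1.053], [0.488, 0.476, -0.731, -0.746], [0.01, 0.835, 0.551, 0.703], [0.0, 0.0, 0.0, 1.0]]
flask 0.82 [252. 190.  32.  53.] p2 [0.459 0.114 0.005] p98 [0.54  0.176 0.154] top [0.496 0.154 0.152] 84
flask 0.35 [301. 246.  31.  45.] p2 [ 0.699 -0.031  0.001] p98 [0.774 0.04
[... 1128 characters left out ...]
0, 0.0, 0.0, 1.0]]
flask 0.86 [226. 264.  32.  39.] p2 [0.443 0.114 0.002] p98 [0.539 0.181 0.148] top [0.49  0.15  0.162] 70
cap 0.86 [211. 264.  25.  21.] p2 [0.466 0.136 0.177] p98 [0.515 0.188 0.203] top [0.491 0.163 0.2  ] 375
mug 0.56 [270. 180.  37.  36.] p2 [ 0.694 -0.027 -0.   ] p98 [0.769 0.068 0.091] top [0.733 0.008 0.089] 126
notebooks 0.91 [162. 208.  55.  37.] p2 [0.601 0.268 0.006] p98 [0.704 0.41  0.032] top [0.655 0.342 0.029] 1227
glasses_case 0.79 [401. 210.  58.  28.] p2 [ 0.606 -0.444 -0.001] p98 [ 0.676 -0.293  0.041] top [ 0.642 -0.37   0.039] 677
glasses_case 0.45 [350. 260.  25.  20.] p2 [ 0.471 -0.216  0.064] p98 [ 0.519 -0.173  0.22 ] top [ 0.496 -0.195  0.219] 35
```

View pics/scene0.png

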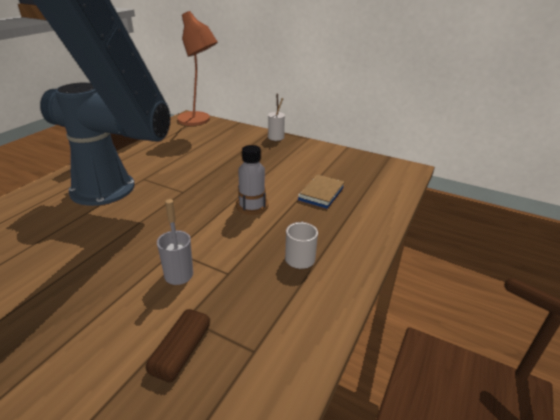

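View pics/top0.png

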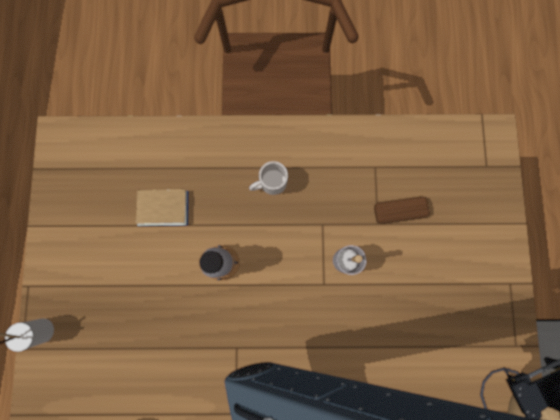

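Run:
```python
from h import *
print(robot.tip_extent)
for n in ['scene','top']:
    c=look(n); P=cloud(c,np.ones((420,560),bool))
    for nm,x,y,zl in [('brush',.498,-.198,[(.166,.23),(.12,.16)]),('rim',.498,-.198,[(.1,.118)]),('cap',.492,.163,[(.195,.21),(.165,.195)])]:
        for a,b in zl:
            Q=P[(np.hypot(P[:,0]-x,P[:,1]-y)<.055)&(P[:,2]>a)&(P[:,2]<b)]
            if len(Q): print(n,nm,a,len(Q),Q.min(0).round(4),Q.max(0).round(4),((Q.min(0)+Q.max(0))/2).round(4))
```

```text
0.1822
scene brush 0.166 179 [ 0.4894 -0.2073  0.167 ] [ 0.5085 -0.1899  0.2221] [ 0.4989 -0.1986  0.1945]
scene brush 0.12 61 [ 0.4941 -0.203   0.1203] [ 0.5051 -0.1927  0.1599] [ 0.4996 -0.1979  0.1401]
scene rim 0.1 296 [ 0.4583 -0.2397  0.1001] [ 0.5373 -0.1617  0.1175] [ 0.4978 -0.2007  0.1088]
scene cap 0.195 149 [0.4647 0.1354 0.195 ] [0.521  0.1897 0.2024] [0.4928 0.1625 0.1987]
scene cap 0.165 186 [0.4722 0.1326 0.165 ] [0.5241 0.1804 0.1949] [0.4981 0.1565 0.1799]
top brush 0.166 66 [ 0.4884 -0.2034  0.1713] [ 0.5039 -0.188   0.222 ] [ 0.4962 -0.1957  0.1967]
top brush 0.12 6 [ 0.4918 -0.1944  0.1217] [ 0.4998 -0.1921  0.1431] [ 0.4958 -0.1933  0.1324]
top rim 0.1 137 [ 0.4577 -0.2379  0.1001] [ 0.5322 -0.1609  0.1166] [ 0.495  -0.1994  0.1084]
top cap 0.195 407 [0.4639 0.1361 0.195 ] [0.5174 0.1908 0.2036] [0.4906 0.1634 0.1993]
top cap 0.165 46 [0.4612 0.1346 0.1659] [0.5181 0.1889 0.1946] [0.4896 0.1617 0.1803]
```

Scene picture: brush grip near (170,210), tumbler (176,257), flask cap (251,154). Top picture: brush tip (358,259), cap (210,262). The two views agree within 3 mm and the heights match the text. Brush is at about (0.498,-0.197), cap at about (0.492,0.163).

>>> step_arm --pt "0 0 0.036 0 0 0" --pt "0.0257 0.0379 0 0 0 0" --pt "0.0257 0.0379 0 0 0 0" --pt "0.0257 0.0379 0 0 0 0" --pt "0.0257 0.0379 0 0 0 0" --pt "0.0257 0.0379 0 0 0 0" --pt "0.0257 0.0379 0 0 0 0" --pt "0.0257 0.0379 0 0 0 0" --pt "0.0257 0.0379 0 0 0 0" --pt "0.0257 0.0379 0 0 0 0" --pt "0.0257 0.0379 0 0 0 0" --pt "0 0 0 0 0 0" --jaw 0.087 --squeeze 20

```text
time: 2.4
position: [0.4991, -0.1951, 0.4409]
tool_rot: [0.98, 0.199, 0.0, -0.0]
ft_force: [0.7, -0.9, 0.2]
grip_width: 0.0869
grip_force: 0.0
```

Run:
```python
from h import *
o=get_obs(); print(o['position'],o['q'].round(3),o['tool_rot'].round(3))
c=look('wrist'); cv2.imwrite('pics/w1.png',c['pixels']); P=cloud(c,np.ones((420,560),bool))
for a,b in [(.17,.23),(.12,.16),(.1,.118)]:
    Q=P[(np.hypot(P[:,0]-.498,P[:,1]+.198)<.055)&(P[:,2]>a)&(P[:,2]<b)]
    if len(Q): print(a,len(Q),((np.percentile(Q,2,0)+np.percentile(Q,98,0))/2).round(4),np.ptp(Q,0).round(3))
```

```text
[ 0.49908501 -0.19514816  0.44086381] [-5.820e-01  3.640e-01  1.613e+00  1.000e-03  1.165e+00  5.880e-01] [ 0.98   0.199  0.    -0.   ]
0.17 1142 [ 0.4985 -0.1953  0.197 ] [0.017 0.017 0.052]
0.12 112 [ 0.4997 -0.1952  0.1369] [0.006 0.009 0.034]
0.1 1124 [ 0.4971 -0.1989  0.1062] [0.077 0.077 0.017]
```

View pics/w1.png

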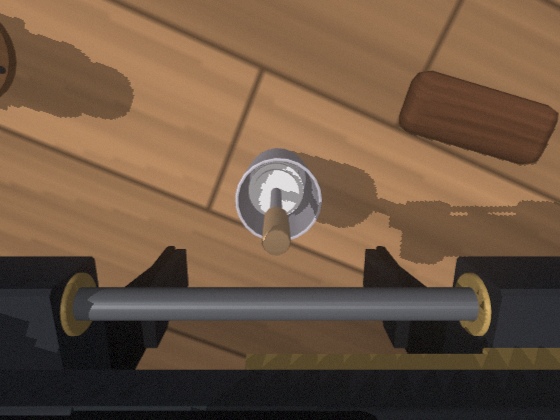

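The wrist view shows the grip at (277,232), centred between the fingers, and places it at (0.4985,-0.196). I'll descend and close on it.

>>> step_arm --pt "0 -0.001 -0.022 0 0 0" --pt "0 0 -0.022 0 0 0" --pt "0 0 -0.02 0 0 0" --pt "0 0 -0.018 0 0 0" --pt "0 0 0 0 0 0"

```text
time: 3.08
position: [0.497, -0.1996, 0.3576]
tool_rot: [0.981, 0.196, -0.001, -0.001]
ft_force: [0.1, -0.5, 0.4]
grip_width: 0.0869
grip_force: 0.0
```

>>> step_arm --pt "0 0 0 0 0 0" --pt "0 0 0 0 0 0" --pt "0 0 0 0 0 0" --pt "0 0 0 0 0 0" --pt "0 0 0 0 0 0" --pt "0 0 0 0 0 0" --jaw 0.0 --squeeze 25

```text
time: 3.82
position: [0.498, -0.1986, 0.3588]
tool_rot: [0.98, 0.197, -0.0, 0.0]
ft_force: [-0.4, -0.4, 0.1]
grip_width: 0.0349
grip_force: 0.0
```

>>> step_arm --pt "0 0 0 0 0 0" --pt "0 0 0 0 0 0" --pt "0 0 0 0 0 0" --pt "0 0 0 0 0 0"

```text
time: 4.32
position: [0.498, -0.1986, 0.3586]
tool_rot: [0.98, 0.197, -0.0, -0.0]
ft_force: [-0.2, 0.6, -0.9]
grip_width: 0.0172
grip_force: 25.0
```

```bash
cat > chk.py <<'E'
from h import *
o=get_obs(); print(o['position'],o['grip_width'],o['grip_force'],o['ft_force'],o['moment'],o['time'])
for n in ['scene','top']:
    c=look(n); P=cloud(c,np.ones((420,560),bool))
    for a,b in [(.006,.09),(.12,.16),(.102,.116)]:
        Q=P[(np.hypot(P[:,0]-.498,P[:,1]+.198)<.055)&(P[:,2]>a)&(P[:,2]<b)]
        if len(Q)>5: print(n,a,len(Q),((np.percentile(Q,1,0)+np.percentile(Q,99,0))/2).round(4),np.ptp(Q,0).round(3))
E
python3 chk.py
```

```text
[ 0.49796209 -0.19862252  0.35864588] 0.01724287430311611 24.980644793249667 [-0.22471476  0.5980011  -0.8573649 ] [0.02290371 0.02527856 0.02633549] 4.325
scene 0.006 975 [ 0.4982 -0.2013  0.0483] [0.075 0.076 0.084]
scene 0.12 61 [ 0.5    -0.2014  0.1399] [0.01  0.01  0.039]
scene 0.102 254 [ 0.498  -0.2008  0.1086] [0.078 0.079 0.014]
top 0.006 13 [ 0.5172 -0.1751  0.0475] [0.021 0.016 0.076]
top 0.102 7 [ 0.5245 -0.1801  0.1094] [0.016 0.025 0.004]
```

Held and centred in the tumbler. First stroke up.

>>> step_arm --pt "0 0 0.008 0 0 0" --pt "0 0 0.012 0 0 0" --pt "0 0 0.012 0 0 0" --pt "0 0 0.012 0 0 0" --pt "0 0 0.012 0 0 0" --pt "0 0 0.009 0 0 0" --pt "0 0 0.005 0 0 0" --pt "0 0 0 0 0 0" --pt "0 0 0 0 0 0"

```text
time: 5.55
position: [0.4979, -0.1986, 0.4283]
tool_rot: [0.98, 0.197, -0.0, -0.0]
ft_force: [-0.6, -1.0, -1.2]
grip_width: 0.0172
grip_force: 25.0
```

```bash
python3 chk.py
python3 - <<'E'
from h import *
c=look('scene'); cv2.imwrite('pics/s2.png',cv2.resize(c['pixels'][120:320,80:330],None,fx=3,fy=3))
E
```

```text
[ 0.49785491 -0.19858689  0.42831558] 0.017233363412393725 24.981220099143684 [-0.64400016 -0.96807234 -1.2193162 ] [-0.00390325  0.0308563  -0.01015673] 5.55
scene 0.006 801 [ 0.4988 -0.2073  0.0482] [0.074 0.074 0.084]
scene 0.12 455 [ 0.502  -0.2019  0.1413] [0.053 0.054 0.036]
scene 0.102 276 [ 0.4983 -0.2016  0.1089] [0.077 0.077 0.014]
top 0.006 20 [ 0.5203 -0.1816  0.0472] [0.017 0.031 0.082]
top 0.102 20 [ 0.5183 -0.1811  0.1108] [0.029 0.033 0.008]
```

View pics/s2.png

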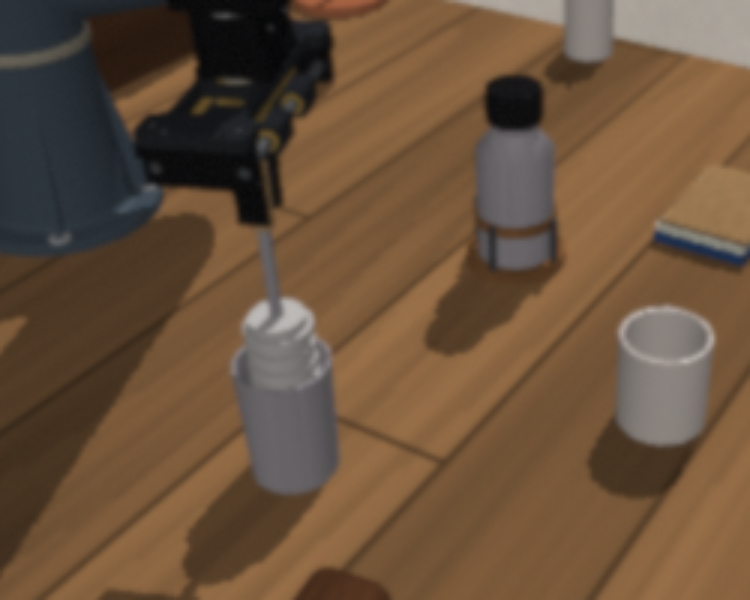

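The crop shows the head (280,340) raised about 45 mm over the rim, with the tumbler upright. Back down, then the second stroke.

>>> step_arm --pt "0 0 -0.008 0 0 0" --pt "0 0 -0.012 0 0 0" --pt "0 0 -0.012 0 0 0" --pt "0 0 -0.012 0 0 0" --pt "0 0 -0.012 0 0 0" --pt "0 0 -0.009 0 0 0" --pt "0 0 -0.006 0 0 0" --pt "0 0 0 0 0 0" --pt "0 0 0 0 0 0"

```text
time: 6.82
position: [0.4982, -0.1988, 0.3582]
tool_rot: [0.98, 0.197, 0.001, 0.001]
ft_force: [-0.5, 0.1, 2.4]
grip_width: 0.0174
grip_force: 25.0
```

>>> step_arm --pt "0 0 0.009 0 0 0" --pt "0 0 0.012 0 0 0" --pt "0 0 0.012 0 0 0" --pt "0 0 0.012 0 0 0" --pt "0 0 0.012 0 0 0" --pt "0 0 0.009 0 0 0" --pt "0 0 0.005 0 0 0" --pt "0 0 0 0 0 0" --pt "0 0 0 0 0 0"

```text
time: 7.95
position: [0.4979, -0.1986, 0.4283]
tool_rot: [0.98, 0.197, -0.0, -0.0]
ft_force: [-0.6, 0.2, -0.7]
grip_width: 0.0175
grip_force: 25.0
```

>>> step_arm --pt "0 0 -0.008 0 0 0" --pt "0 0 -0.012 0 0 0" --pt "0 0 -0.012 0 0 0" --pt "0 0 -0.012 0 0 0" --pt "0 0 -0.012 0 0 0" --pt "0 0 -0.009 0 0 0" --pt "0 0 -0.006 0 0 0" --pt "0 0 0 0 0 0" --pt "0 0 0 0 0 0" --pt "0 0 0 0 0 0"

```text
time: 9.2
position: [0.4982, -0.1988, 0.3581]
tool_rot: [0.98, 0.197, 0.001, 0.001]
ft_force: [0.4, 1.1, 2.6]
grip_width: 0.0172
grip_force: 25.0
```

```bash
python3 chk.py
```

```text
[ 0.498227   -0.19883026  0.35814588] 0.0171695502188284 24.99990512151271 [0.42661708 1.10910695 2.64347373] [-0.04246643 -0.06015997 -0.0590656 ] 9.2
scene 0.006 973 [ 0.4982 -0.2012  0.0483] [0.076 0.076 0.084]
scene 0.12 61 [ 0.5007 -0.2014  0.1398] [0.011 0.009 0.039]
scene 0.102 261 [ 0.4978 -0.2007  0.1077] [0.077 0.078 0.013]
top 0.006 12 [ 0.5204 -0.1753  0.0515] [0.014 0.016 0.075]
top 0.102 6 [ 0.5245 -0.1803  0.1087] [0.016 0.025 0.004]
```

Contact force of +2.6 N, so the brush is on the floor of the tumbler. Release, then rise.

>>> step_arm --pt "0 0 0 0 0 0" --pt "0 0 0 0 0 0" --pt "0 0 0 0 0 0" --pt "0 0 0 0 0 0" --pt "0 0 0 0 0 0" --pt "0 0 0 0 0 0" --pt "0 0 0 0 0 0" --pt "0 0 0 0 0 0" --jaw 0.087

```text
time: 10.3
position: [0.498, -0.1986, 0.3578]
tool_rot: [0.98, 0.197, 0.0, 0.0]
ft_force: [-0.1, -0.5, 0.1]
grip_width: 0.0848
grip_force: 0.0
```

>>> step_arm --pt "0 0 0.01 0 0 0" --pt "0 0 0.02 0 0 0" --pt "0 0 0.03 0 0 0" --pt "0 0 0.03 0 0 0" --pt "0 0 0 0 0 0"

```text
time: 10.92
position: [0.4985, -0.1989, 0.4508]
tool_rot: [0.98, 0.197, 0.002, 0.002]
ft_force: [0.3, 0.2, 0.2]
grip_width: 0.0871
grip_force: 0.0
```

```bash
python3 chk.py
python3 - <<'E'
from h import *
c=look('scene'); cv2.imwrite('pics/s3.png',cv2.resize(c['pixels'][120:320,80:330],None,fx=3,fy=3))
E
```

```text
[ 0.49853706 -0.19893955  0.4507653 ] 0.08712895113116587 0.0 [0.26563122 0.16081181 0.22532246] [ 0.03332604 -0.07981846  0.01425176] 10.925
scene 0.006 985 [ 0.4983 -0.2014  0.0481] [0.077 0.077 0.084]
scene 0.12 63 [ 0.5011 -0.2011  0.1398] [0.01  0.011 0.038]
scene 0.102 261 [ 0.498  -0.2009  0.1085] [0.078 0.077 0.013]
top 0.006 26 [ 0.5222 -0.1898  0.0481] [0.015 0.041 0.083]
top 0.102 16 [ 0.527  -0.1909  0.1089] [0.011 0.036 0.004]
```

View pics/s3.png

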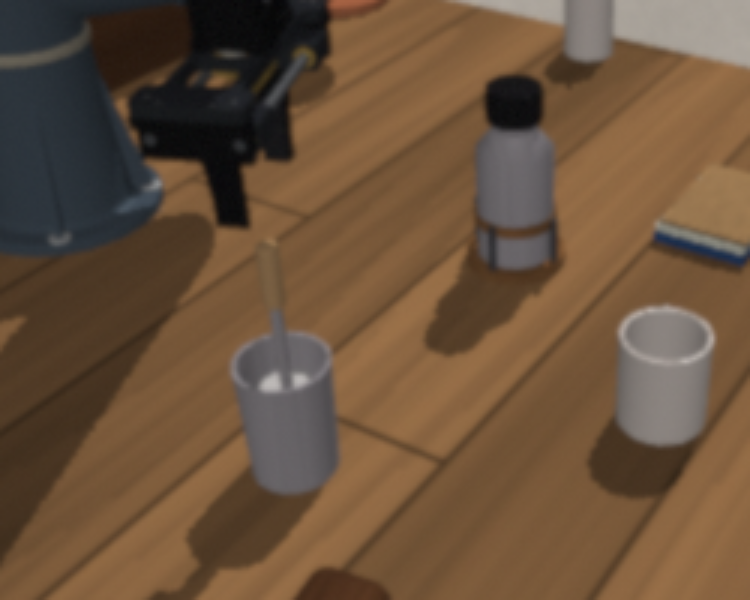

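The brush stands free in the upright tumbler (grip at (270,280) in the crop). On to the cap, turning the wrist to mid-range on the way.

>>> step_arm --pt "0 0.02 0 0 0 7" --pt "0 0.036 0 0 0 7" --pt "0 0.036 0 0 0 7" --pt "0 0.036 0 0 0 7" --pt "0 0.036 0 0 0 7" --pt "0 0.036 0 0 0 7" --pt "0 0.036 0 0 0 7" --pt "0 0.036 0 0 0 7" --pt "-0.002 0.036 0 0 0 7" --pt "-0.002 0.036 0 0 0 7" --pt "-0.002 0.018 0 0 0 3" --pt "0 0 0 0 0 0"

```text
time: 12.58
position: [0.4916, 0.1639, 0.4469]
tool_rot: [0.671, 0.742, -0.001, -0.0]
ft_force: [0.3, -1.2, 0.0]
grip_width: 0.0869
grip_force: 0.0
```

```bash
cat > cap.py <<'E'
from h import *
o=get_obs(); print(o['position'],o['q'].round(3),o['tool_rot'].round(3),o['time'])
Rm=R.from_quat(o['tool_rot']).as_matrix(); print('close axis',Rm[:,1].round(3),'z',Rm[:,2].round(3))
c=look('wrist'); cv2.imwrite('pics/w4.png',c['pixels']); P=cloud(c,np.ones((420,560),bool))
for a,b in [(.196,.206),(.166,.194)]:
    Q=P[(np.hypot(P[:,0]-.492,P[:,1]-.163)<.045)&(P[:,2]>a)&(P[:,2]<b)]
    if len(Q): print(a,len(Q),((np.percentile(Q,1,0)+np.percentile(Q,99,0))/2).round(4),np.ptp(Q,0).round(4),np.median(Q[:,2]))
E
python3 cap.py
```

```text
[0.49164168 0.16394108 0.44692489] [ 1.060e-01  3.320e-01  1.645e+00 -1.000e-03  1.166e+00  6.000e-03] [ 0.671  0.742 -0.001 -0.   ] 12.575
close axis [ 0.995  0.1   -0.002] z [-0.002 -0.001 -1.   ]
0.196 5158 [0.4916 0.1653 0.2   ] [0.0551 0.0556 0.0062] 0.2002092716824161
0.166 570 [0.4912 0.1797 0.1802] [0.0576 0.0367 0.0277] 0.183615535575228
```

View pics/w4.png

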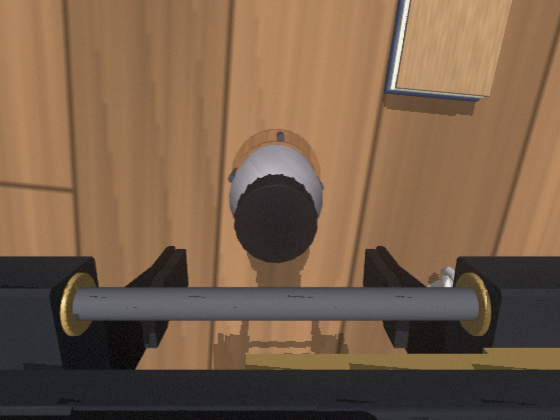

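Cap at (276,218), centred between the fingers, top at z = 0.200. Descend and close.

>>> step_arm --pt "0 0 -0.024 0 0 0" --pt "0 0 -0.024 0 0 0" --pt "0 0 -0.022 0 0 0" --pt "0 0 -0.017 0 0 0" --pt "0 0 -0.012 0 0 0" --pt "0 0 0 0 0 0"

```text
time: 13.38
position: [0.492, 0.1625, 0.348]
tool_rot: [0.672, 0.741, -0.001, -0.001]
ft_force: [0.0, 0.3, 0.2]
grip_width: 0.0869
grip_force: 0.0
```

>>> step_arm --pt "0 0 0 0 0 0" --pt "0 0 0 0 0 0" --pt "0 0 0 0 0 0" --pt "0 0 0 0 0 0" --pt "0 0 0 0 0 0" --jaw 0.0 --squeeze 25

```text
time: 14.0
position: [0.492, 0.1635, 0.3491]
tool_rot: [0.671, 0.741, 0.0, 0.0]
ft_force: [-0.1, 0.9, 2.3]
grip_width: 0.0557
grip_force: 25.0
```

```bash
cat > st.py <<'E'
from rig import get_obs
from scipy.spatial.transform import Rotation as R
import numpy as np
o=get_obs(); m=R.from_quat(o['tool_rot']).as_matrix()
print(o['time'],o['position'].round(4),'yaw',np.degrees(np.arctan2(m[1,0],m[0,0])).round(2),'tz',m[:,2].round(3),'F',o['ft_force'].round(2),'M',o['moment'].round(3),o['grip_width'].round(4),o['grip_force'].round(1),o['q'].round(2))
E
python3 st.py
```

```text
Traceback (most recent call last):
  File "st.py", line 5, in <module>
    print(o['time'],o['position'].round(4),'yaw',np.degrees(np.arctan2(m[1,0],m[0,0])).round(2),'tz',m[:,2].round(3),'F',o['ft_force'].round(2),'M',o['moment'].round(3),o['grip_width'].round(4),o['grip_force'].round(1),o['q'].round(2))
                                                                                                                                                                         ^^^^^^^^^^^^^^^^^^^^^
AttributeError: 'float' object has no attribute 'round'
```

>>> step_arm --pt "0 0 0 0 0 4" --pt "0 0 0 0 0 5" --pt "0 0 0 0 0 5" --pt "0 0 0 0 0 5" --pt "0 0 0 0 0 0"

```text
time: 14.62
position: [0.4923, 0.1635, 0.3491]
tool_rot: [0.541, 0.841, 0.001, 0.0]
ft_force: [0.8, 0.8, 1.5]
grip_width: 0.0556
grip_force: 25.0
```

```bash
sed -i "s/o\['grip_width'\].round(4),o\['grip_force'\].round(1)/round(o['grip_width'],4),round(o['grip_force'],1)/" st.py; python3 st.py
```

```text
14.625 [0.4923 0.1635 0.3491] yaw 114.48 tz [ 0.001  0.001 -1.   ] F [0.78 0.83 1.52] M [ 0.257 -0.111 -0.642] 0.0556 25.0 [ 0.1   0.46  1.76  0.    0.92 -0.32]
```

A resisting moment of -0.64 Nm suggests a stop. I'll nudge a little further to tell a stop from drag.

>>> step_arm --pt "0 0 0 0 0 3" --pt "0 0 0 0 0 3" --pt "0 0 0 0 0 0"

```text
time: 15.0
position: [0.4925, 0.1633, 0.3489]
tool_rot: [0.496, 0.868, 0.001, 0.001]
ft_force: [0.5, 0.6, 0.5]
grip_width: 0.056
grip_force: 25.0
```

```bash
python3 st.py
```

```text
15.0 [0.4925 0.1633 0.3489] yaw 120.47 tz [ 0.002  0.001 -1.   ] F [0.5  0.62 0.52] M [ 0.099 -0.357 -0.846] 0.056 25.0 [ 0.1   0.46  1.76  0.    0.92 -0.43]
```

The moment rises and the grip slips, so this is the hard stop and the thread is left-handed. Turn it the other way: about 1.45 rad from the stop is clear, and I'll go 100°.

>>> step_arm --pt "0 0 0 0 0 -5" --pt "0 0 0 0 0 -9" --pt "0 0 0 0 0 -9" --pt "0 0 0 0 0 -9" --pt "0 0 0 0 0 -9" --pt "0 0 0 0 0 0"

```text
time: 15.75
position: [0.4918, 0.1635, 0.3489]
tool_rot: [0.767, 0.642, -0.0, 0.0]
ft_force: [-0.8, 0.1, 3.1]
grip_width: 0.0566
grip_force: 25.0
```

```bash
python3 st.py
```

```text
15.75 [0.4918 0.1635 0.3489] yaw 79.84 tz [-0.    -0.001 -1.   ] F [-0.81  0.06  3.13] M [ 0.04  -0.024 -0.001] 0.0566 25.0 [ 0.11  0.46  1.76 -0.    0.92  0.28]
```

>>> step_arm --pt "0 0 0 0 0 -9" --pt "0 0 0 0 0 -9" --pt "0 0 0 0 0 -9" --pt "0 0 0 0 0 -9" --pt "0 0 0 0 0 -9" --pt "0 0 0 0 0 -9" --pt "0 0 0 0 0 -5" --pt "0 0 0 0 0 0"

```text
time: 16.75
position: [0.4916, 0.1633, 0.3489]
tool_rot: [0.983, 0.181, -0.001, 0.0]
ft_force: [-0.9, 0.1, 4.9]
grip_width: 0.0563
grip_force: 25.0
```

```bash
python3 st.py
```

```text
16.75 [0.4916 0.1633 0.3489] yaw 20.88 tz [-0.001 -0.001 -1.   ] F [-0.89  0.06  4.9 ] M [-0.002  0.238 -0.05 ] 0.0563 25.0 [ 0.1   0.46  1.76 -0.    0.92  1.31]
```

It turned freely. Gentle lift of 8 mm to test.

>>> step_arm --pt "0 0 0.002 0 0 0" --pt "0 0 0.003 0 0 0" --pt "0 0 0.003 0 0 0" --pt "0 0 0 0 0 0"

```text
time: 17.25
position: [0.4917, 0.1633, 0.3568]
tool_rot: [0.984, 0.18, -0.0, -0.0]
ft_force: [-1.7, -0.5, 0.5]
grip_width: 0.0562
grip_force: 25.0
```

```bash
python3 st.py
```

```text
17.25 [0.4917 0.1633 0.3568] yaw 20.7 tz [-0.001 -0.    -1.   ] F [-1.66 -0.48  0.52] M [0.042 0.344 0.046] 0.0562 25.0 [0.1  0.45 1.75 0.   0.94 1.31]
```

No pull at 8 mm, which is past the 2–5 mm catch, so the cap is clear. Lift to 100 mm.

>>> step_arm --pt "0 0 0.006 0 0 0" --pt "0 0 0.01 0 0 0" --pt "0 0 0.012 0 0 0" --pt "0 0 0.014 0 0 0" --pt "0 0 0.015 0 0 0" --pt "0 0 0.015 0 0 0" --pt "0 0 0.012 0 0 0" --pt "0 0 0.008 0 0 0" --pt "0 0 0 0 0 0" --pt "0 0 0 0 0 0" --pt "0 0 0 0 0 0" --pt "0 0 0 0 0 0"

```text
time: 18.75
position: [0.4919, 0.1633, 0.4483]
tool_rot: [0.984, 0.179, -0.001, -0.0]
ft_force: [-0.5, -0.5, -0.2]
grip_width: 0.0564
grip_force: 25.0
```

```bash
python3 st.py; python3 chk.py
python3 - <<'E'
from h import *
c=look('scene'); cv2.imwrite('pics/s5.png',cv2.resize(c['pixels'][80:280,130:380],None,fx=3,fy=3))
P=cloud(c,np.ones((420,560),bool))
for r in cut_out('cap','scene')[:2]:
    Q=cloud(c,r['region']); print(r['confidence'],r['extent'],np.percentile(Q,2,0).round(3),np.percentile(Q,98,0).round(3))
E
```

```text
18.75 [0.4919 0.1633 0.4483] yaw 20.67 tz [-0.001 -0.    -1.   ] F [-0.47 -0.46 -0.23] M [-0.002 -0.017  0.023] 0.0564 25.0 [0.1  0.33 1.64 0.   1.17 1.31]
[0.49194459 0.16331257 0.44831696] 0.056420325817430346 24.99992298784491 [-0.46847445 -0.46075621 -0.22699886] [-0.00239146 -0.01709553  0.02321359] 18.75
scene 0.006 974 [ 0.4982 -0.2012  0.0485] [0.076 0.077 0.084]
scene 0.12 65 [ 0.5011 -0.2011  0.14  ] [0.01  0.011 0.04 ]
scene 0.102 257 [ 0.4982 -0.2006  0.1075] [0.079 0.078 0.013]
top 0.006 483 [ 0.4951 -0.198   0.0477] [0.07  0.073 0.084]
top 0.12 6 [ 0.497  -0.1957  0.1372] [0.005 0.001 0.015]
top 0.102 126 [ 0.4949 -0.1994  0.1083] [0.075 0.076 0.013]
0.65 [250.1, 120.2, 15.9, 14.5] [0.477 0.136 0.267] [0.523 0.174 0.301]
```

View pics/s5.png

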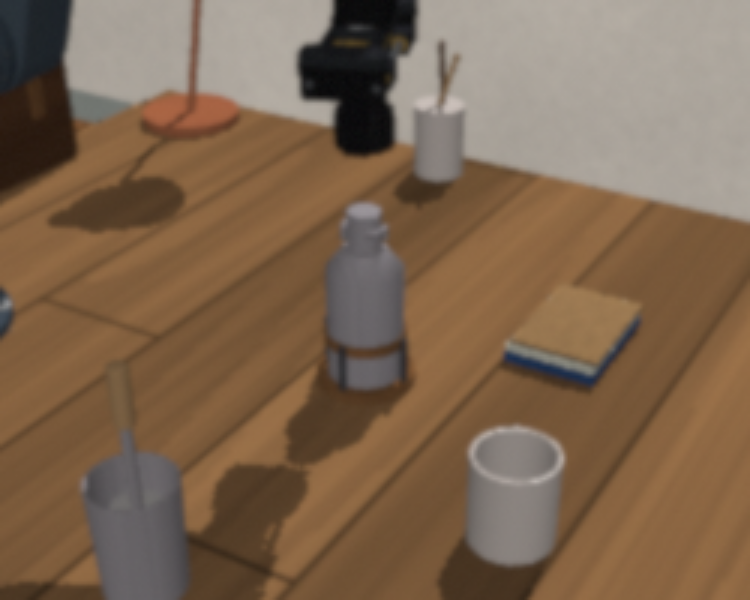

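The cap (365,128) is held level about 100 mm above its seat, with the bare neck below at (363,225). The brush and tumbler stand, and the other things have not moved.

```bash
python3 -c "
from rig import hand_in; print(hand_in())"
```

```text
the job is handed in; nothing more can be done
None
```

Handed in at about 19 s: the tumbler was scrubbed with two strokes and the brush left standing in it, and the flask cap (left-handed thread) is off and held level about 10 cm above its seat.

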